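# Couple the decorator's bridge onto its ball post and latch it

## Task

Set the decorator's bridge (the hand rest) across the plate on the banding wheel: pick it up by its wooden bar and ease its socket down onto the ball of the post until it bears fully home, not dropping it, with the bar over the middle of the wheel and its foot standing on the bench beyond. Then press its latch lever all the way down, so that the bridge is locked on the ball. Feel your way and never force the ball; do not touch or shift the plate, and leave the other things on the bench as they are.

Things in the scene. Friction and masses are not known exactly. Their poses are not given: they have to be found in the camera images.
- bar_mid (a point): Grasp point of the loose bridge: centre of its level beech bar, 36 mm wide (y), 16 mm thick (z), free to grip over 40 mm of its length. x runs along the bar from the socket to the foot, z up. At the start the foot stands on the bench and the bar lies on a kiln prop (fixed, 38 mm thick, 102 mm tall) 37 mm nearer the socket. The bridge weighs about 0.55 kg, balanced near here.
- coupler: The steel socket head of the bridge; its origin is the centre that the ball takes, axes as bar_mid: 115 mm before bar_mid along x, 12 mm below it. Open below: straight bore 33 mm wide from a flat roof 15 mm above this point to 3 mm below it, then a lip flaring to 43 mm wide at 10 mm below it. Outside 51 mm wide, top 23 mm above this point. The ball takes it at any tilt.
- foot (a point): Middle of the underside of the bridge's foot, a 26 by 90 mm steel bar across the end of the bridge, on a leg 230 mm from the coupler's origin along x; its underside is 98 mm below that origin.
- latch (a joint): Angle of the bridge's latch lever: 0 is raised by 0.55 rad, 0.55 is fully shut, flat over the bar. It turns about a pin across the bridge (+y), 32 mm from the coupler's origin along x and 16 mm above it. Friction (0.18 N m) keeps it where it is left. Shutting it swings a jaw snugly under the ball; unless the socket is home, the ball blocks it.
- lever_tip (a point): Point on the top face near the free end of the latch lever, an 18 mm wide steel strip. Shut, it is 92 mm from the coupler's origin along x and 32 mm above it; raised, it moves up and toward it on an arc of 62 mm radius about the pin (29 mm higher and 17 mm nearer at joint value 0). The strip ends 3 mm beyond it.
- post_foot (a point): Middle of the underside of the fixed ball post, on the bench; cast foot 84 mm across, rod 15 mm thick, 30 mm steel ball on top, straight above this point. The rod slides and was clamped by the last user: the ball's centre stands anywhere from 98 to 123 mm above the bench, and is not measured. On a high ball the bridge ends up sloping down to its foot by up to 0.11 rad.
- wheel_top (a point): Centre of the top face of the banding wheel, a turntable 150 mm across, 48 mm high, about 115 mm from the post.
- plate: Loose biscuit-fired plate on the wheel, 132 mm across, 18 mm high, origin at the middle of its underside. Not to be touched.
- bowl: Bystander: small clay bowl, 84 mm across, 45 mm high.
- jar: Bystander: glass glaze jar, 52 mm across, 70 mm high.
- brush: Bystander: brush 170 mm long, lying flat.
- mug: Bystander: biscuit mug, 76 mm across, 85 mm high.
- rib: Bystander: wooden rib, 75 by 45 by 6 mm, lying flat.
- trimmer: Bystander: loop trimming tool, 130 mm long, lying flat.
- tile: Bystander: test tile, 60 by 60 by 8 mm, lying flat.
There are look-alikes about, which are no part of the job. Leave any orange or purple look-alike of the part that bears wheel_top alone.

How it is judged (in metres and radians):
On the way, in this order (a step that is already met when the one before it is completed fails the run):
1. the socket is on the ball, bearing on it, the bar over the middle of the wheel, the latch lever still up (horizontal distance between coupler and post_foot below 0.005 m and height (world z) of coupler below 0.127 m and horizontal distance between bar_mid and wheel_top below 0.035 m and contact force between bridge and stand above 1 N and value of joint latch below 0.25 rad), for 0.2 s.
2. the latch lever is fully down with the socket on the ball (horizontal distance between coupler and post_foot below 0.005 m and height (world z) of coupler below 0.127 m and horizontal distance between bar_mid and wheel_top below 0.035 m and value of joint latch above 0.49 rad), for 0.2 s.
At the end, for the whole second after the job is handed in: the coupler's origin is within 5 mm of the post's axis and below 127 mm; the latch lever is within 0.06 rad of shut (blocked unless home); the bar's middle is within 35 mm of the wheel's axis seen from above; the foot is on the bench (within 6 mm); the coupler is upright within 0.15 rad, at rest (all of step 2 and height (world z) of foot below 0.006 m and angle between coupler's own z axis and vertical below 0.15 rad and linear speed of coupler below 0.02 m/s); the robot touches nothing.
It fails at once if the bridge bears or knocks on the ball post with over 25 N (contact force between bridge and stand above 25 N).
It fails at once if the socket is let drop onto the ball (faster than 0.25 m/s close above it) (horizontal distance between coupler and post_foot below 0.012 m and height (world z) of coupler below 0.14 m and linear speed of coupler above 0.25 m/s).
It fails at once if the bridge or the robot touches the plate, or the plate shifts by over 8 mm (contact force between any of bridge, the fingers, the arm and plate above 0.5 N or distance of plate from where it was at the start of the episode above 0.008 m).
It fails at once if one of the other things on the bench is moved by over 20 mm (distance of any of bowl, jar, brush, mug, rib, trimmer, tile from where it was at the start of the episode above 0.02 m).
It also fails if it takes over 72 s, if anything falls off the work surface, if the arm or the gripper's body presses on something with over 40 N, if the wrist force passes 120 N, or if a joint passes its speed limit or range.

## Robot

A 6-joint arm with a two-finger parallel gripper is mounted at the origin on the work surface. World frame = base frame: x ahead of the robot, y to its left, z up, the work surface at z = 0. Lengths are in m, angles in degrees, forces in N, time in s.
With the tool pointing down it reaches from about 0.25 to 0.725 m from the base axis. Payload 9.7 kg.
Tool frame: the origin (TCP) lies midway between the tips of the shut fingers; the grasp point (between the pads) lies 19 mm behind it; z points along the fingers, y is the line along which they close (so a half turn about z gives the same grasp; the last joint's range is limited). The gripper opens to 85 mm and grips with 20 to 120 N. Pads are 22 mm wide; open, the fingers measure 114 mm over their backs; the gripper's body (76 mm by 85 mm) begins 54 mm behind the grasp point. The pads swing forward as they close: fully open they stand 13 mm farther back than shut.
Start: joints at [66.807, 4.979, 10.078, 95.1, 0, 90], TCP at [0.217, 0.506, 0.231] pointing down, gripper open.
Joint ranges: [-179.16, 179.16], [-48.56, 103.87], [-65.8, 70.77], [-126.05, 130.52], [-82.76, 87.17], [-180, 180]. Speed limits (degrees/s): [127.2, 127.2, 147.25, 180, 180, 180].

## Interface

Orientations are given as [roll, pitch, yaw] about the fixed x, y, z axes, in that order (R = Rz(yaw) Ry(pitch) Rx(roll)).
In Python, from workcell import bot gives the robot as it stands.
- The arm moves only by the shell command python3 -m crank 'ROWS' [FORCE]. ROWS is JSON, a list of rows, each an object with "gripper": the finger opening in mm, from 0 to 85.4; "travel": the shift along the tool's x, y, z in mm, a list of three; "twist": the turn, a rotation vector about the tool's x, y, z in rad, a list of three. In form: [{"gripper": gripper, "travel": [tx, ty, tz], "twist": [rx, ry, rz]}, ...]. A call has 1 to 12 rows; each row shifts and turns the commanded pose from where the row before left it, along the tool's axes as they then stand; what a row does not reach is not made up. A row lasts 1/8 s, in which the tool goes at most 62.5 mm and 10.7 degrees, less where a joint would pass 70% of its speed; a pose out of reach is approached as far as the arm can. A call is refused whole if a number of a shift passes 62.5 or a number of a turn 0.188, either way. A call with a gripper value outside its range is refused whole. The fingers move at their own pace and stop on an object; FORCE is the grip in N (left out, the last holds). Time passes only in rows, so rows that do not move let the fingers close. It gives the time, the measured TCP pose, the force, the opening and the grip force at its end, in the units of the state.
- bot.get_obs(): the state, without advancing time (a new reading comes with each control period).
- bot.camera(name): name is "side" or "top"; returns the picture (420x560x3 uint8, red, green, blue); there is no depth.
- bot.calibration(name): a dict with "vfov" (degrees; the focal length in pixels is half the picture's height over the tangent of half this angle, whatever the lens; pixels are square), "cx", "cy" (the principal point, pixels), "k1" (the pictures are not rectified: a ray, as slopes to the right and down, at radius r is drawn at 1 + k1 r^2 times it, then the intrinsics apply), "camera_from_world" (4x4, takes a point from world to camera coordinates). Camera axes: x right, y down, z forward; pixel columns grow to the right and rows downward; lengths in m; the calibration is good to about 2 mm. A picture is of the moment at which its call begins. calibration takes no time and is no camera call.
- bot.job_done(): hands the job in; it is judged then, once.
The state is a dict: "time": time; "q": joint angles; "qd": joint speeds; "joint_efforts": joint torques, N m; "ee_pos": TCP position; "tcp_rot": TCP orientation; "wrist_force": force on the tool from outside, world axes, zero at the start; "torque": the same for the moment, N m; "opening": finger opening in m; "grasp_force": force on a finger pad.
Only numpy, scipy, OpenCV 4.12 (cv2) and the standard library are available. Lean on these libraries where they do the work, as an engineer would, in place of code of your own. Each camera call takes 0.05 s, during which the arm holds its last target. There are 200 camera calls.

## Working session

There is one attempt and no reset: what is moved stays moved. The work goes in short steps, Python scripts to look and compute and a shell command to move; the robot and the scene stay as the last step left them, time stands still between calls to the robot, and variables do not carry over. Pictures are saved under pics/ and viewed, at most 10 in all, crops included, and the job is handed in when it is done.

```bash
mkdir -p pics; ls
python3 - <<'E'
from workcell import bot
import cv2,numpy as np
for n in("top","side"):
    im=bot.camera(n); cv2.imwrite(f"pics/{n}0.png",im[:,:,::-1]); c=bot.calibration(n)
    print(n,c["vfov"],c["cx"],c["cy"],c["k1"]); print(np.round(c["camera_from_world"],4))
o=bot.get_obs();print(o)
E
```

```text
pics
top 44.42052655691616 276.29134246919085 213.1271045404185 -0.016919764466858667
[[ 0.0171 -0.9996 -0.023   0.0207]
 [-0.9848 -0.0129 -0.1731  0.5277]
 [ 0.1727  0.0256 -0.9846  1.2114]
 [ 0.      0.      0.      1.    ]]
side 55.87033681974352 276.24585321681644 210.8644922032469 0.022859919750663475
[[-0.9997 -0.0194  0.0136  0.5186]
 [-0.023   0.6584 -0.7523  0.0947]
 [ 0.0057 -0.7524 -0.6587  1.0747]
 [ 0.      0.      0.      1.    ]]
{'time': 0.1, 'q': array([ 6.68084715e+01,  5.00828964e+00,  1.00398057e+01,  9.51000532e+01,
       -4.50449055e-05,  9.00002182e+01]), 'qd': array([-0.03698073, -0.05644958,  0.07999275, -0.01535688, -0.04801952,
       -0.01864689]), 'joint_efforts': array([-1.59542815e-03, -5.21561587e+01,  4.65653479e+01,  1.60310621e-02,
       -5.96478208e-05, -1.86309975e-06]), 'ee_pos': array([0.21651314, 0.50536878, 0.23065797]), 'tcp_rot': array([-1.79931463e+02,  4.53058798e-05,  1.56808253e+02]), 'wrist_force': array([-0.7333113 , -0.42357443,  0.06266757]), 'torque': array([0.05010104, 0.01910169, 0.03806793]), 'grasp_force': 0.0, 'opening': 0.08554636821636948}
```

View pics/top0.png

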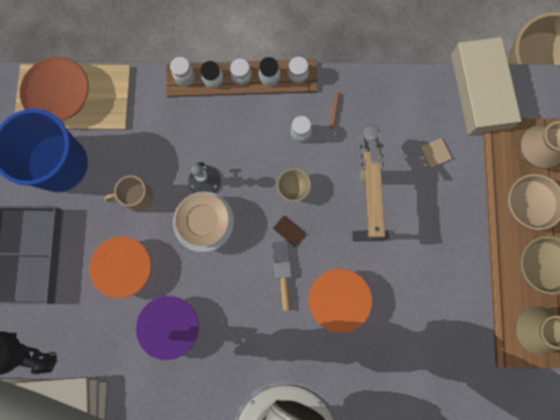

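View pics/side0.png

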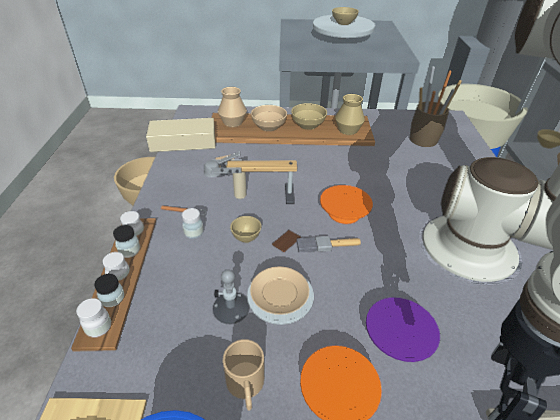

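Top view: the bridge has its socket at (372,133), bar about (375,200) and foot (370,237). The ball post is at (203,178) and the grey wheel with the plate at (203,221). Possible confusions for the wheel: orange discs (120,267) and (340,300), and a purple disc (167,328). I take the grey wheel carrying the plate, beside the post. Next is a close crop to check.

Run:
```python
import cv2,numpy as np
t=cv2.imread("pics/top0.png");s=cv2.imread("pics/side0.png")
def cr(im,x,y,w,h,k): return cv2.resize(im[y:y+h,x:x+w],(w*k,h*k),interpolation=cv2.INTER_CUBIC)
a=cr(t,335,115,80,140,4) ; b=cr(t,165,150,80,110,4) #320x560, 320x440
cv2.imwrite("pics/c1.png",np.hstack([a,cv2.copyMakeBorder(b,0,120,0,0,0)]))
a=cr(s,195,145,120,70,5);b=cr(s,205,260,120,70,5)
for im in(a,b):
    pass
cv2.imwrite("pics/c2.png",np.vstack([a[:300],b[:300]]))
```

```text
(no output)
```

View pics/c1.png

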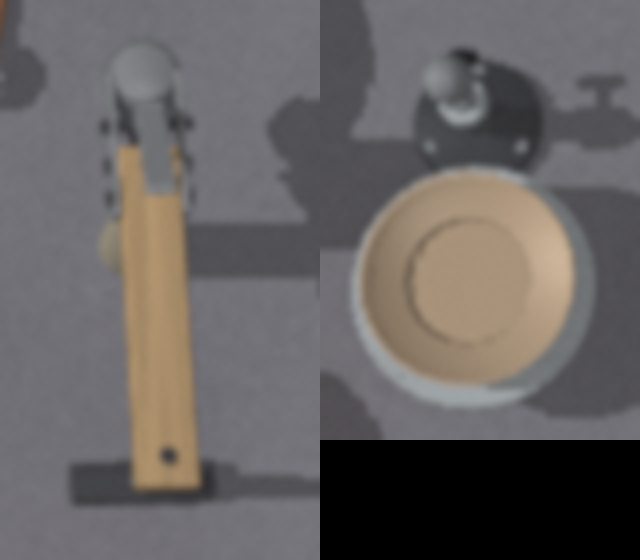

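View pics/c2.png

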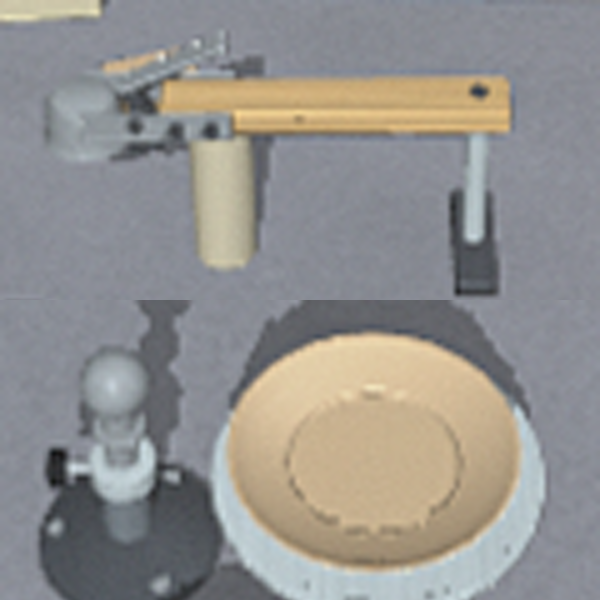

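Close crops confirm it: the bridge has its steel socket, raised lever and beech bar on the kiln prop, and the grey wheel with the plate is beside the ball post. The ball is at top (197.5,168.8) and side (228,276). The bar end hole is at top (377.2,228.8) and side (291,163), and the socket top is at top (371,133).

```bash
cat > h.py <<'E'
from workcell import bot
import cv2,numpy as np
from scipy.optimize import least_squares
C={n:bot.calibration(n) for n in("top","side")}
def proj(n,P):
    c=C[n];T=c["camera_from_world"];p=np.atleast_2d(P)@T[:3,:3].T+T[:3,3]
    s=p[:,:2]/p[:,2:];s=s*(1+c["k1"]*(s**2).sum(1,keepdims=True))
    return s*(210/np.tan(np.radians(c["vfov"]/2)))+[c["cx"],c["cy"]]
def onz(n,uv,z):
    r=least_squares(lambda a:proj(n,[a[0],a[1],z])[0]-uv,[.5,.1]);return r.x
def tri(uvt,uvs):
    r=least_squares(lambda a:np.r_[proj("top",a)[0]-uvt,proj("side",a)[0]-uvs],[.5,.1,.1]);return r.x,r.fun
E
python3 - <<'E'
from h import *
np.set_printoptions(precision=4,suppress=True)
t=lambda x,y:(x/4+335-.4,y/4+115-.4); w=lambda x,y:((x-320)/4+165-.4,y/4+150-.4)
s1=lambda x,y:(x/5+195-.4,y/5+145-.4); s2=lambda x,y:(x/5+205-.4,(y-300)/5+260-.4)
b=tri(w(450,75),s2(115,381));print("ball",*b)
print("hole",*tri(t(169,456),s1(480,91)))
print("sockettop",onz("top",t(145,72),.121),onz("side",s1(82,92),.121), *tri(t(145,72),s1(82,92)))
for z in(.118,):
  print("bar end corners",[onz("top",t(*p),z) for p in((133,488),(200,486),(118,148),(180,148))],"hole",onz("top",t(169,456),z))
print("side bar corners top",onz("side",s1(510,77),.118),onz("side",s1(511,108),.118),onz("side",s1(165,80),.118))
print("foot ends top",[onz("top",t(*p),.006) for p in((70,484),(213,482))])
print("plate c",onz("top",w(467.5,277.5),.066), "side",onz("side",s2(375,450),.066))
print("plate rim",onz("top",w(360,277),.066)-onz("top",w(575,277),.066))
print("wheel l/r",onz("top",w(352,285),.048),onz("top",w(596,290),.048),onz("top",w(474,408),.048))
print("postdisc L R side",onz("side",s2(40,545),.008),onz("side",s2(222,545),.008), "top LR",onz("top",w(415,115),.008),onz("top",w(543,115),.008))
E
```

```text
ball [0.6199 0.2157 0.1126] [-0.0282  0.252  -0.2196 -0.061 ]
hole [ 0.4821 -0.2033  0.1188] [ 0.0228 -0.1401  0.1753  0.0447]
sockettop [ 0.7096 -0.1927] [ 0.7122 -0.1901] [ 0.7115 -0.1931  0.1185] [ 0.0167 -0.402   0.4675  0.1445]
bar end corners [array([ 0.4632, -0.1827]), array([ 0.4649, -0.2207]), array([ 0.6639, -0.1767]), array([ 0.6643, -0.2129])] hole [ 0.4819 -0.2034]
side bar corners top [ 0.4648 -0.2199] [ 0.4648 -0.1882] [ 0.6666 -0.2087]
foot ends top [array([ 0.4799, -0.1607]), array([ 0.4824, -0.2497])]
plate c [0.5072 0.2083] side [0.5081 0.213 ]
plate rim [-0.0017  0.1301]
wheel l/r [0.5045 0.2822] [0.5034 0.1324] [0.4302 0.2041]
postdisc L R side [0.6594 0.2262] [0.5767 0.2239] top LR [0.6216 0.2566] [0.6225 0.1744]
```

```bash
cat >> h.py <<'E'
from scipy.spatial.transform import Rotation as R
def goal(pos,rpy):
    o=bot.get_obs();A=R.from_euler("xyz",o["tcp_rot"],degrees=True);B=R.from_euler("xyz",rpy,degrees=True)
    print("t",o["time"],"pos",o["ee_pos"].round(4),"rot",o["tcp_rot"].round(2),"F",o["wrist_force"].round(1),"op",round(o["opening"],4),"gf",round(float(o["grasp_force"]),1))
    print("travel mm",(A.inv().apply(np.array(pos)-o["ee_pos"])*1e3).round(1),"twist",(A.inv()*B).as_rotvec().round(4))
E
python3 -m crank '[{"gripper":85,"travel":[0,0,0],"twist":[0,0,0.188]},{"gripper":85,"travel":[0,0,0],"twist":[0,0,0.188]},{"gripper":85,"travel":[0,0,0],"twist":[0,0,0.188]},{"gripper":85,"travel":[0,0,0],"twist":[0,0,0.188]},{"gripper":85,"travel":[0,0,0],"twist":[0,0,0.188]},{"gripper":85,"travel":[0,0,0],"twist":[0,0,0.188]},{"gripper":85,"travel":[0,0,0],"twist":[0,0,0.188]},{"gripper":85,"travel":[0,0,0],"twist":[0,0,0.188]},{"gripper":85,"travel":[0,0,0],"twist":[0,0,0.188]},{"gripper":85,"travel":[0,0,0],"twist":[0,0,0.188]},{"gripper":85,"travel":[0,0,0],"twist":[0,0,0.188]},{"gripper":85,"travel":[0,0,0],"twist":[0,0,0.188]}]' 100
python3 -m crank '[{"gripper":85,"travel":[0,0,0],"twist":[0,0,0.15]},{"gripper":85,"travel":[0,0,0],"twist":[0,0,0.15]},{"gripper":85,"travel":[0,0,0],"twist":[0,0,0.142]},{"gripper":85,"travel":[0,0,0],"twist":[0,0,0]}]'
python3 -c "
from h import *
goal([.588,-.1978,.231],[180,0,2.2])"
```

```text
time: 1.6
ee_pos: [0.3595, 0.3947, 0.231]
tcp_rot: [-172.4, 2.3, 43.7]
wrist_force: [0.5, 0.3, 0.1]
opening: 0.0851
grasp_force: 0.0
time: 2.1
ee_pos: [0.4239, 0.2972, 0.2311]
tcp_rot: [-168.5, 6.3, 28.8]
wrist_force: [-0.6, 0.4, -0.6]
opening: 0.085
grasp_force: 0.0
t 2.1 pos [0.4239 0.2972 0.2311] rot [-168.47    6.27   28.78] F [-0.6  0.4 -0.6] op 0.085 gf 0.0
travel mm [-93.9 504.6 -92.3] twist [-0.172   0.1536  0.4508]
```

```bash
python3 -c "
from h import *
print(bot.get_obs()['q'].round(2))"
python3 -m crank '[{"gripper":85,"travel":[0,0,0],"twist":[0,0,0]},{"gripper":85,"travel":[0,0,0],"twist":[0,0,0]}]'
python3 -c "
from h import *
print(bot.get_obs()['q'].round(2))"
python3 -m crank '[{"gripper":85,"travel":[0,30,0],"twist":[0,0,0]}]'
python3 -c "
from h import *
print(bot.get_obs()['q'].round(2))"
```

```text
[ 28.72   6.32  10.58 100.54  11.52 179.94]
time: 2.35
ee_pos: [0.4222, 0.3, 0.2318]
tcp_rot: [-168.5, 6.2, 29.1]
wrist_force: [-0.5, -0.4, -0.1]
opening: 0.0848
grasp_force: 0.0
[ 29.08   6.26  10.6  100.52  11.53 179.94]
time: 2.48
ee_pos: [0.4356, 0.2748, 0.2261]
tcp_rot: [-168.5, 6.1, 29.3]
wrist_force: [0.7, 0.2, 0.2]
opening: 0.0848
grasp_force: 0.0
[ 26.08   6.36  10.07 100.46  11.19 176.75]
```

```bash
python3 -c "
from h import *
goal([.435,.275,.231],[180,0,29.3])"
```

```text
t 2.475 pos [0.4356 0.2748 0.2261] rot [-168.45    6.11   29.29] F [0.7 0.2 0.2] op 0.0848 gf 0.0
travel mm [-1.  -1.4 -4.6] twist [-0.2014  0.1063 -0.011 ]
```

```bash
python3 -m crank '[{"gripper":85,"travel":[0,0,0],"twist":[-0.1,0.053,0]},{"gripper":85,"travel":[0,0,0],"twist":[-0.1,0.053,0]},{"gripper":85,"travel":[0,0,0],"twist":[0,0,-0.18]},{"gripper":85,"travel":[0,0,0],"twist":[0,0,-0.18]},{"gripper":85,"travel":[0,0,0],"twist":[0,0,-0.18]},{"gripper":85,"travel":[0,0,0],"twist":[0,0,-0.18]},{"gripper":85,"travel":[0,0,0],"twist":[0,0,-0.18]},{"gripper":85,"travel":[0,0,0],"twist":[0,0,-0.18]},{"gripper":85,"travel":[0,0,0],"twist":[0,0,-0.18]},{"gripper":85,"travel":[0,0,0],"twist":[0,0,-0.18]},{"gripper":85,"travel":[0,0,0],"twist":[0,0,-0.18]},{"gripper":85,"travel":[0,0,0],"twist":[0,0,-0.18]}]'
python3 -m crank '[{"gripper":85,"travel":[0,0,0],"twist":[0,0,-0.18]},{"gripper":85,"travel":[0,0,0],"twist":[0,0,-0.18]},{"gripper":85,"travel":[0,0,0],"twist":[0,0,-0.18]},{"gripper":85,"travel":[0,0,0],"twist":[0,0,-0.18]},{"gripper":85,"travel":[0,0,0],"twist":[0,0,0]}]'
python3 -c "
from h import *
print(bot.get_obs()['q'].round(2))
goal([.588,-.1978,.231],[180,0,-177.8])"
```

```text
time: 3.98
ee_pos: [0.4441, 0.2596, 0.2259]
tcp_rot: [180.0, -0.8, 133.4]
wrist_force: [-0.1, 0.2, -0.6]
opening: 0.0851
grasp_force: 0.0
time: 4.6
ee_pos: [0.4442, 0.2595, 0.2259]
tcp_rot: [179.5, -0.6, 174.2]
wrist_force: [0.3, 0.2, 0.6]
opening: 0.0853
grasp_force: 0.0
[29.86  0.12  4.44 94.46  0.77 35.63]
t 4.6 pos [0.4442 0.2595 0.2259] rot [179.46  -0.56 174.24] F [0.3 0.2 0.6] op 0.0853 gf 0.0
travel mm [-188.9 -440.4  -11.1] twist [ 0.0101 -0.0091 -0.139 ]
```

```bash
python3 -m crank '[{"gripper":85,"travel":[0,0,0],"twist":[0.01,-0.009,-0.139]},{"gripper":85,"travel":[-12.6,-46.2,0],"twist":[0,0,0]},{"gripper":85,"travel":[-12.6,-46.2,0],"twist":[0,0,0]},{"gripper":85,"travel":[-12.6,-46.2,0],"twist":[0,0,0]},{"gripper":85,"travel":[-12.6,-46.2,0],"twist":[0,0,0]},{"gripper":85,"travel":[-12.6,-46.2,0],"twist":[0,0,0]},{"gripper":85,"travel":[-12.6,-46.2,0],"twist":[0,0,0]},{"gripper":85,"travel":[-12.6,-46.2,0],"twist":[0,0,0]},{"gripper":85,"travel":[-12.6,-46.2,0],"twist":[0,0,0]},{"gripper":85,"travel":[-12.6,-46.2,0],"twist":[0,0,0]},{"gripper":85,"travel":[-12.6,-46.2,0],"twist":[0,0,0]},{"gripper":85,"travel":[0,0,0],"twist":[0,0,0]}]'
python3 -c "
from h import *
goal([.588,-.1978,.093],[180,0,-177.8])"
```

```text
time: 6.1
ee_pos: [0.5885, -0.2004, 0.2245]
tcp_rot: [180.0, -0.1, -178.2]
wrist_force: [-0.3, 0.6, 0.7]
opening: 0.0849
grasp_force: 0.0
t 6.1 pos [ 0.5885 -0.2004  0.2245] rot [ 1.7999e+02 -9.0000e-02 -1.7822e+02] F [-0.3  0.6  0.7] op 0.0849 gf 0.0
travel mm [  0.2   2.6 131.5] twist [ 0.0001 -0.0016 -0.0074]
```

```bash
python3 -m crank '[{"gripper":85,"travel":[0,2.6,20],"twist":[0,0,-0.007]},{"gripper":85,"travel":[0,0,30],"twist":[0,0,0]},{"gripper":85,"travel":[0,0,30],"twist":[0,0,0]},{"gripper":85,"travel":[0,0,20],"twist":[0,0,0]},{"gripper":85,"travel":[0,0,10],"twist":[0,0,0]},{"gripper":85,"travel":[0,0,10],"twist":[0,0,0]},{"gripper":85,"travel":[0,0,10],"twist":[0,0,0]},{"gripper":85,"travel":[0,0,0],"twist":[0,0,0]},{"gripper":85,"travel":[0,0,0],"twist":[0,0,0]}]'
python3 -c "
from h import *
goal([.588,-.1978,.093],[180,0,-177.8])
cv2.imwrite('pics/g1.png',np.hstack([bot.camera('top')[90:270,320:430,::-1],bot.camera('side')[110:290,180:340,::-1]]).repeat(3,0).repeat(3,1)[:540,:800])"
```

```text
time: 7.22
ee_pos: [0.5881, -0.1957, 0.0963]
tcp_rot: [-180.0, 0.0, -177.4]
wrist_force: [1.0, -0.4, 0.1]
opening: 0.0851
grasp_force: 0.0
t 7.225 pos [ 0.5881 -0.1957  0.0963] rot [-1.7999e+02  2.0000e-02 -1.7744e+02] F [ 1.  -0.4  0.1] op 0.0851 gf 0.0
travel mm [ 0.2 -2.1  3.3] twist [-0.0002  0.0003  0.0062]
```

View pics/g1.png

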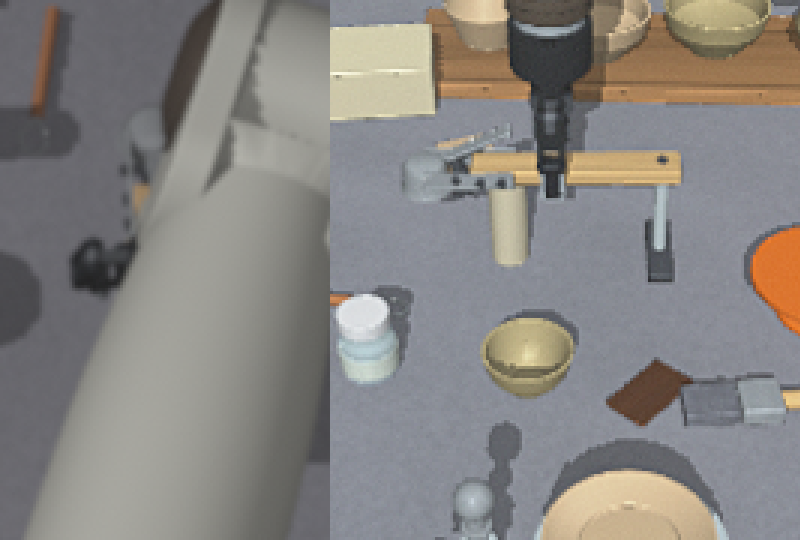

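The side view shows the fingers straddling the bar just beyond the prop, clear of the raised lever. Closing now.

```bash
python3 -m crank '[{"gripper":60,"travel":[0,-1.8,2],"twist":[0,0,0]},{"gripper":45,"travel":[0,0,0],"twist":[0,0,0]},{"gripper":30,"travel":[0,0,0],"twist":[0,0,0]},{"gripper":30,"travel":[0,0,0],"twist":[0,0,0]},{"gripper":30,"travel":[0,0,0],"twist":[0,0,0]},{"gripper":30,"travel":[0,0,0],"twist":[0,0,0]},{"gripper":30,"travel":[0,0,0],"twist":[0,0,0]}]' 110
python3 -c "
from h import *
goal([.588,-.1978,.093],[180,0,-177.8])"
```

```text
time: 8.2
ee_pos: [0.5882, -0.1975, 0.0943]
tcp_rot: [-180.0, 0.0, -177.4]
wrist_force: [-0.8, 1.3, 5.0]
opening: 0.034
grasp_force: 110.3
t 8.2 pos [ 0.5882 -0.1975  0.0943] rot [-1.7998e+02  2.0000e-02 -1.7743e+02] F [-0.8  1.3  5. ] op 0.034 gf 110.3
travel mm [ 0.2 -0.3  1.3] twist [-0.0003  0.0003  0.0064]
```

```bash
cat >> h.py <<'E'
c0=np.array([-.1229,-.001,-.0037])
def goalc(cp,yaw,tilt,c=c0):
    B=R.from_euler("z",yaw,degrees=True)*R.from_euler("x",180,degrees=True)*R.from_rotvec([0,-tilt,0])
    o=bot.get_obs();A=R.from_euler("xyz",o["tcp_rot"],degrees=True)
    print("coupler now",(A.apply(c)+o["ee_pos"]).round(4),"bar_mid",(A.apply(c+[.115,0,-.012])+o["ee_pos"]).round(4),"foot",(A.apply(c+[.230,0,.098])+o["ee_pos"]).round(4))
    goal(np.array(cp)-B.apply(c),B.as_euler("xyz",degrees=True))
E
python3 -m crank '[{"gripper":30,"travel":[0,0,-4],"twist":[0,0,0]},{"gripper":30,"travel":[0,0,-8],"twist":[0,0,0]},{"gripper":30,"travel":[0,0,-16],"twist":[0,0,0]},{"gripper":30,"travel":[0,0,-24],"twist":[0,0,0]},{"gripper":30,"travel":[0,0,-24],"twist":[0,0,0]},{"gripper":30,"travel":[0,0,-14],"twist":[0,0,0]},{"gripper":30,"travel":[0,0,0],"twist":[0,0,0]},{"gripper":30,"travel":[0,0,0],"twist":[0,0,0]}]'
python3 -c "
from h import *
goalc([.619,.2157,.185],-175.8,.0635)
print(bot.get_obs()['q'].round(1))"
```

```text
time: 9.2
ee_pos: [0.5878, -0.1973, 0.1828]
tcp_rot: [180.0, -0.1, -177.4]
wrist_force: [1.4, -0.3, -3.9]
opening: 0.0338
grasp_force: 110.0
coupler now [ 0.7106 -0.1928  0.1863] bar_mid [ 0.5958 -0.198   0.1985] foot [ 0.4807 -0.2031  0.0887]
t 9.2 pos [ 0.5878 -0.1973  0.1828] rot [ 1.7997e+02 -9.0000e-02 -1.7743e+02] F [ 1.4 -0.3 -3.9] op 0.0338 gf 110.0
travel mm [ 72.7 408.7   9.6] twist [-0.0004 -0.065  -0.0285]
[-18.6  14.1  15.1  91.   -0.  -21.1]
```

```bash
python3 -m crank '[{"gripper":30,"travel":[2,12,0],"twist":[0,0,0]},{"gripper":30,"travel":[5,28,0],"twist":[0,0,0]},{"gripper":30,"travel":[8,45,0],"twist":[0,0,0]},{"gripper":30,"travel":[8,45,0],"twist":[0,0,0]},{"gripper":30,"travel":[8,45,0],"twist":[0,0,0]},{"gripper":30,"travel":[8,45,0],"twist":[0,0,0]},{"gripper":30,"travel":[8,45,0],"twist":[0,0,0]},{"gripper":30,"travel":[8,45,0],"twist":[0,0,0]},{"gripper":30,"travel":[8,45,0],"twist":[0,0,0]},{"gripper":30,"travel":[6,34,0],"twist":[0,0,0]},{"gripper":30,"travel":[4,20,0],"twist":[0,0,0]},{"gripper":30,"travel":[0,0,0],"twist":[0,0,0]}]'
python3 -m crank '[{"gripper":30,"travel":[0,0,3],"twist":[0,-0.022,-0.01]},{"gripper":30,"travel":[0,0,3],"twist":[0,-0.022,-0.01]},{"gripper":30,"travel":[0,0,3],"twist":[0,-0.021,-0.009]},{"gripper":30,"travel":[0,0,0],"twist":[0,0,0]},{"gripper":30,"travel":[0,0,0],"twist":[0,0,0]}]'
python3 -c "
from h import *
goalc([.619,.2157,.165],-175.8,.0635)"
```

```text
time: 10.7
ee_pos: [0.4956, 0.2094, 0.1832]
tcp_rot: [-180.0, -0.1, -177.3]
wrist_force: [-0.1, -0.7, -4.6]
opening: 0.0341
grasp_force: 110.7
time: 11.32
ee_pos: [0.497, 0.2077, 0.175]
tcp_rot: [-180.0, 3.7, -175.8]
wrist_force: [0.6, -0.2, -4.5]
opening: 0.0341
grasp_force: 110.7
coupler now [0.6191 0.2158 0.1867] bar_mid [0.5039 0.2073 0.1912] foot [0.3966 0.1993 0.0739]
t 11.325 pos [0.497  0.2077 0.175 ] rot [-179.95    3.72 -175.78] F [ 0.6 -0.2 -4.5] op 0.0341 gf 110.7
travel mm [ 1.5  0.  21.4] twist [-0.0008  0.0014  0.0003]
```

Run:
```python
from h import *
t=bot.camera('top')[:,:,::-1];s=bot.camera('side')[:,:,::-1]
cr=lambda im,x,y,w,h,k: cv2.resize(im[y:y+h,x:x+w],(w*k,h*k),interpolation=cv2.INTER_CUBIC)
cv2.imwrite('pics/v1.png',np.hstack([cr(t,160,130,80,140,4),cr(s,195,205,120,140,4)]))
print(proj("top",[.6191,.2158,.2097]),proj("side",[.6191,.2158,.2097]),proj("side",[.619,.2157,.1126]))
```

```text
[[189.23869378 157.431412  ]] [[224.46555019 243.86691029]] [[227.81108232 275.74104163]]
```

View pics/v1.png

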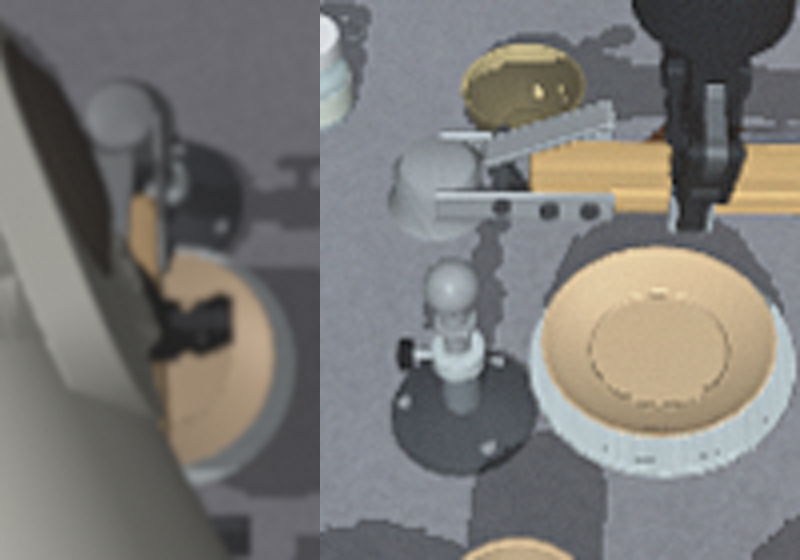

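The socket top appears at top (189.6,158.4) and side (224.5,246), and the ball at side (227.8,276.5). All are within about 1–2 mm of prediction, so the socket is above the ball. Next I lower it carefully.

```bash
python3 -m crank '[{"gripper":30,"travel":[0.6,0,9],"twist":[0,0,0]},{"gripper":30,"travel":[0.9,0,14],"twist":[0,0,0]},{"gripper":30,"travel":[0.8,0,12],"twist":[0,0,0]},{"gripper":30,"travel":[0.5,0,8],"twist":[0,0,0]},{"gripper":30,"travel":[0,0,0],"twist":[0,0,0]},{"gripper":30,"travel":[0,0,0],"twist":[0,0,0]}]'
python3 -c "
from h import *
goalc([.619,.2157,.1126],-175.8,.0635)
print(bot.get_obs()['torque'])"
python3 -m crank '[{"gripper":30,"travel":[0.13,0,2],"twist":[0,0,0]},{"gripper":30,"travel":[0.13,0,2],"twist":[0,0,0]},{"gripper":30,"travel":[0.13,0,2],"twist":[0,0,0]},{"gripper":30,"travel":[0,0,0],"twist":[0,0,0]}]'
python3 -c "
from h import *
goalc([.619,.2157,.1126],-175.8,.0635)
print(bot.get_obs()['torque'])"
```

```text
time: 12.18
ee_pos: [0.4972, 0.2079, 0.1321]
tcp_rot: [-180.0, 3.7, -175.8]
wrist_force: [0.1, 0.2, -4.9]
opening: 0.0339
grasp_force: 110.7
coupler now [0.6193 0.216  0.1438] bar_mid [0.5041 0.2075 0.1483] foot [0.3968 0.1994 0.031 ]
t 12.175 pos [0.4972 0.2079 0.1321] rot [-179.96    3.74 -175.77] F [ 0.1  0.2 -4.9] op 0.0339 gf 110.7
travel mm [ 2.4 -0.2 30.9] twist [-0.0007  0.0018  0.0006]
[0.0008437  0.17814793 0.03032033]
time: 12.68
ee_pos: [0.4969, 0.2078, 0.1255]
tcp_rot: [-179.9, 3.7, -175.8]
wrist_force: [-0.7, -1.0, -5.9]
opening: 0.034
grasp_force: 110.7
coupler now [0.619  0.2159 0.1371] bar_mid [0.5038 0.2073 0.1416] foot [0.3964 0.1993 0.0245]
t 12.675 pos [0.4969 0.2078 0.1255] rot [-179.94    3.69 -175.76] F [-0.7 -1.  -5.9] op 0.034 gf 110.7
travel mm [ 1.6 -0.1 24.3] twist [-0.001   0.0009  0.0006]
[ 0.04199343  0.14851853 -0.05821677]
```

```bash
for i in 1 ; do python3 -m crank '[{"gripper":30,"travel":[0.13,0,2],"twist":[0,0,0]},{"gripper":30,"travel":[0.13,0,2],"twist":[0,0,0]},{"gripper":30,"travel":[0.13,0,2],"twist":[0,0,0]},{"gripper":30,"travel":[0,0,0],"twist":[0,0,0]}]';done
python3 -m crank '[{"gripper":30,"travel":[0.13,0,2],"twist":[0,0,0]},{"gripper":30,"travel":[0.13,0,2],"twist":[0,0,0]},{"gripper":30,"travel":[0,0,0],"twist":[0,0,0]}]'
python3 -c "
from h import *
goalc([.619,.2157,.1126],-175.8,.0635)
print(bot.get_obs()['torque'])"
```

```text
time: 13.18
ee_pos: [0.4968, 0.2078, 0.1194]
tcp_rot: [-179.9, 3.7, -175.8]
wrist_force: [0.5, -0.5, -4.9]
opening: 0.0341
grasp_force: 110.7
time: 13.55
ee_pos: [0.4969, 0.2078, 0.1155]
tcp_rot: [-179.9, 3.7, -175.8]
wrist_force: [-0.2, -0.4, -5.9]
opening: 0.0337
grasp_force: 110.7
coupler now [0.619  0.2158 0.1271] bar_mid [0.5038 0.2073 0.1316] foot [0.3964 0.1993 0.0145]
t 13.55 pos [0.4969 0.2078 0.1155] rot [-179.94    3.69 -175.76] F [-0.2 -0.4 -5.9] op 0.0337 gf 110.7
travel mm [ 1.  -0.1 14.3] twist [-0.001   0.001   0.0006]
[-0.04006243  0.11398944  0.00636812]
```

```bash
python3 -m crank '[{"gripper":30,"travel":[0.1,0,1.5],"twist":[0,0,0]},{"gripper":30,"travel":[0.1,0,1.5],"twist":[0,0,0]},{"gripper":30,"travel":[0,0,0],"twist":[0,0,0]}]' | grep -A0 -E "wrist|pos"
python3 -m crank '[{"gripper":30,"travel":[0.1,0,1.5],"twist":[0,0,0]},{"gripper":30,"travel":[0.1,0,1.5],"twist":[0,0,0]},{"gripper":30,"travel":[0,0,0],"twist":[0,0,0]}]'| grep -A0 -E "wrist|pos"
python3 -m crank '[{"gripper":30,"travel":[0.07,0,1],"twist":[0,0,0]},{"gripper":30,"travel":[0,0,0],"twist":[0,0,0]}]'| grep -A0 -E "wrist|pos"
python3 -c "
from h import *
goalc([.619,.2157,.1126],-175.8,.0635)
print(bot.get_obs()['torque'])"
```

```text
ee_pos: [0.4969, 0.2079, 0.1125]
--
wrist_force: [-0.1, -0.1, -5.8]
ee_pos: [0.4969, 0.2079, 0.1096]
--
wrist_force: [-1.4, 0.5, -4.8]
ee_pos: [0.4969, 0.208, 0.1087]
--
wrist_force: [-2.7, 0.6, -2.9]
coupler now [0.619  0.216  0.1203] bar_mid [0.5038 0.2075 0.1249] foot [0.3964 0.1994 0.0077]
t 14.55 pos [0.4969 0.208  0.1087] rot [-179.96    3.7  -175.75] F [-2.7  0.6 -2.9] op 0.0341 gf 110.9
travel mm [ 0.5 -0.2  7.6] twist [-0.0007  0.0011  0.0008]
[0.23245294 0.37681368 0.13494305]
```

```bash
python3 -m crank '[{"gripper":30,"travel":[1,0,0],"twist":[0,0,0]},{"gripper":30,"travel":[1,0.3,0],"twist":[0,0,0]},{"gripper":30,"travel":[0,0,0],"twist":[0,0,0]}]' | grep -A0 -E "wrist|pos|tor"
python3 -c "
from h import *
goalc([.619,.2157,.1126],-175.8,.0635)
print(bot.get_obs()['torque'])"
python3 -m crank '[{"gripper":30,"travel":[0.07,0,1],"twist":[0,0,0]},{"gripper":30,"travel":[0,0,0],"twist":[0,0,0]}]'| grep -A0 -E "wrist|pos"
python3 -c "
from h import *
goalc([.619,.2157,.1126],-175.8,.0635)
print(bot.get_obs()['torque'])"
```

```text
ee_pos: [0.4949, 0.2079, 0.1084]
--
wrist_force: [0.8, -0.3, -5.8]
coupler now [0.617  0.2159 0.1201] bar_mid [0.5018 0.2074 0.1246] foot [0.3945 0.1994 0.0074]
t 14.925 pos [0.4949 0.2079 0.1084] rot [-179.94    3.7  -175.77] F [ 0.8 -0.3 -5.8] op 0.0345 gf 110.8
travel mm [-1.5 -0.3  7.4] twist [-0.0011  0.0011  0.0005]
[-0.05061629  0.10279976  0.02637656]
ee_pos: [0.4949, 0.2079, 0.1074]
--
wrist_force: [-0.0, -0.6, -5.4]
coupler now [0.6171 0.216  0.119 ] bar_mid [0.5018 0.2075 0.1235] foot [0.3945 0.1994 0.0064]
t 15.175 pos [0.4949 0.2079 0.1074] rot [-179.94    3.7  -175.77] F [-0.  -0.6 -5.4] op 0.0342 gf 110.8
travel mm [-1.5 -0.3  6.4] twist [-0.001   0.001   0.0006]
[0.00182446 0.14331691 0.00045331]
```

```bash
for i in 1; do python3 -m crank '[{"gripper":30,"travel":[0.07,0,1],"twist":[0,0,0]},{"gripper":30,"travel":[0,0,0],"twist":[0,0,0]}]'| grep -A0 -E "wrist|pos"; done
python3 -m crank '[{"gripper":30,"travel":[0.07,0,1],"twist":[0,0,0]},{"gripper":30,"travel":[0,0,0],"twist":[0,0,0]}]'| grep -A0 -E "wrist|pos"
python3 -c "
from h import *
goalc([.617,.2157,.1126],-175.8,.0635)
print(bot.get_obs()['torque'])"
```

```text
ee_pos: [0.4949, 0.208, 0.1064]
--
wrist_force: [-0.5, 0.1, -5.8]
ee_pos: [0.4949, 0.208, 0.1054]
--
wrist_force: [-0.3, 0.2, -4.8]
coupler now [0.617 0.216 0.117] bar_mid [0.5018 0.2075 0.1216] foot [0.3944 0.1994 0.0044]
t 15.675 pos [0.4949 0.208  0.1054] rot [-179.94    3.7  -175.76] F [-0.3  0.2 -4.8] op 0.0338 gf 110.8
travel mm [ 0.3 -0.2  4.3] twist [-0.0009  0.0011  0.0006]
[-0.03788348  0.16525781  0.0242651 ]
```

```bash
python3 -m crank '[{"gripper":30,"travel":[0.07,0,1],"twist":[0,0,0]},{"gripper":30,"travel":[0,0,0],"twist":[0,0,0]}]'| grep -A0 -E "wrist|pos"
python3 -m crank '[{"gripper":30,"travel":[0.07,0,1],"twist":[0,0,0]},{"gripper":30,"travel":[0,0,0],"twist":[0,0,0]}]'| grep -A0 -E "wrist|pos"
python3 -c "
from h import *
goalc([.617,.2157,.1126],-175.8,.0635)
print(bot.get_obs()['torque'])"
```

```text
ee_pos: [0.4949, 0.208, 0.1044]
--
wrist_force: [-0.4, 0.2, -5.0]
ee_pos: [0.4949, 0.208, 0.1034]
--
wrist_force: [-0.0, 0.9, -5.2]
coupler now [0.617  0.216  0.1151] bar_mid [0.5018 0.2075 0.1196] foot [0.3945 0.1994 0.0024]
t 16.175 pos [0.4949 0.208  0.1034] rot [-179.95    3.7  -175.76] F [-0.   0.9 -5.2] op 0.0337 gf 110.8
travel mm [ 0.2 -0.2  2.3] twist [-0.0009  0.0011  0.0006]
[-0.00306873  0.14327119 -0.06322696]
```

```bash
python3 -m crank '[{"gripper":30,"travel":[0.07,0,1],"twist":[0,0,0]},{"gripper":30,"travel":[0,0,0],"twist":[0,0,0]}]'| grep -A0 -E "wrist|pos"
python3 -m crank '[{"gripper":30,"travel":[0.05,0,0.7],"twist":[0,0,0]},{"gripper":30,"travel":[0,0,0],"twist":[0,0,0]}]'| grep -A0 -E "wrist|pos"
python3 -c "
from h import *
goalc([.617,.2157,.1126],-175.8,.0635)
print(bot.get_obs()['torque'])"
```

```text
ee_pos: [0.4949, 0.208, 0.1024]
--
wrist_force: [0.1, 1.2, -4.9]
ee_pos: [0.4949, 0.208, 0.1018]
--
wrist_force: [1.2, -0.3, -4.4]
coupler now [0.6171 0.216  0.1134] bar_mid [0.5019 0.2075 0.118 ] foot [0.3945 0.1995 0.0008]
t 16.675 pos [0.4949 0.208  0.1018] rot [-179.95    3.71 -175.77] F [ 1.2 -0.3 -4.4] op 0.0339 gf 110.8
travel mm [ 0.2 -0.3  0.7] twist [-0.0009  0.0013  0.0006]
[-0.03096633  0.14105979 -0.00478677]
```

```bash
python3 -m crank '[{"gripper":30,"travel":[0.05,0,0.7],"twist":[0,0,0]},{"gripper":30,"travel":[0,0,0],"twist":[0,0,0]}]'| grep -A0 -E "wrist|pos|tor"
python3 -c "
from h import *
print(bot.get_obs()['torque'])"
python3 -m crank '[{"gripper":30,"travel":[0.05,0,0.7],"twist":[0,0,0]},{"gripper":30,"travel":[0,0,0],"twist":[0,0,0]}]'| grep -A0 -E "wrist|pos"
python3 -c "
from h import *
goalc([.617,.2157,.1126],-175.8,.0635)
print(bot.get_obs()['torque'])"
```

```text
ee_pos: [0.495, 0.208, 0.1015]
--
wrist_force: [-1.8, -0.8, -1.3]
[-0.1365369   0.37221609  0.00699579]
ee_pos: [0.4951, 0.208, 0.1014]
--
wrist_force: [-3.5, -1.8, 5.1]
coupler now [0.6172 0.216  0.1132] bar_mid [0.502  0.2075 0.1176] foot [3.947e-01 1.995e-01 3.000e-04]
t 17.175 pos [0.4951 0.208  0.1014] rot [-179.96    3.77 -175.77] F [-3.5 -1.8  5.1] op 0.0345 gf 112.4
travel mm [ 0.3 -0.3  0.3] twist [-0.0006  0.0023  0.0006]
[-0.30081144  0.75040439  0.02459901]
```

```bash
python3 -m crank '[{"gripper":30,"travel":[0,0,-0.8],"twist":[0,0,0]},{"gripper":30,"travel":[0,0,0],"twist":[0,0.006,0]},{"gripper":30,"travel":[0,0,0],"twist":[0,0,0]}]'| grep -A0 -E "wrist|pos"
python3 -c "
from h import *
goalc([.617,.2157,.1126],-175.8,.0635)
print(bot.get_obs()['torque'])"
python3 -m crank '[{"gripper":30,"travel":[0,0,0.3],"twist":[0,0,0]},{"gripper":30,"travel":[0,0,0],"twist":[0,0,0]}]'| grep -A0 -E "wrist|pos"
python3 -c "
from h import *
goalc([.617,.2157,.1126],-175.8,.0635)
print(bot.get_obs()['torque'])"
```

```text
ee_pos: [0.4949, 0.208, 0.1014]
--
wrist_force: [-2.9, -1.9, 2.9]
coupler now [0.6172 0.2161 0.1124] bar_mid [0.502  0.2075 0.1176] foot [0.3939 0.1995 0.001 ]
t 17.55 pos [0.4949 0.208  0.1014] rot [-179.95    3.37 -175.77] F [-2.9 -1.9  2.9] op 0.0338 gf 111.7
travel mm [ 0.2 -0.3  0.3] twist [-0.0008 -0.0048  0.0005]
[-0.14885932  0.3794269   0.04231362]
ee_pos: [0.495, 0.208, 0.1014]
--
wrist_force: [-4.3, -1.8, 5.0]
coupler now [0.6172 0.2161 0.1124] bar_mid [0.502  0.2076 0.1176] foot [0.394  0.1995 0.0009]
t 17.8 pos [0.495  0.208  0.1014] rot [-179.96    3.4  -175.76] F [-4.3 -1.8  5. ] op 0.0337 gf 112.3
travel mm [ 0.2 -0.3  0.3] twist [-0.0007 -0.0042  0.0006]
[-0.17729739  0.59292705 -0.02868573]
```

```bash
python3 -m crank '[{"gripper":30,"travel":[0.4,-0.2,-1.6],"twist":[0,0.01,0]},{"gripper":30,"travel":[0.2,0,-1.3],"twist":[0,0.01,0]},{"gripper":30,"travel":[0,0,0],"twist":[0,0,0]},{"gripper":30,"travel":[0,0,0],"twist":[0,0,0]}]'| grep -A0 -E "wrist|pos"
python3 -c "
from h import *
goalc([.617,.2157,.1126],-175.8,.0435)
print(bot.get_obs()['torque'])"
python3 -m crank '[{"gripper":30,"travel":[0,0,0.4],"twist":[0,0,0]},{"gripper":30,"travel":[0,0,0],"twist":[0,0,0]}]'| grep -A0 -E "wrist|pos"
python3 -c "
from h import *
goalc([.617,.2157,.1126],-175.8,.0435)
print(bot.get_obs()['torque'])"
```

```text
ee_pos: [0.4943, 0.2078, 0.1036]
--
wrist_force: [1.4, 1.3, -2.1]
coupler now [0.6167 0.2159 0.1121] bar_mid [0.5017 0.2074 0.1196] foot [0.3913 0.1991 0.0052]
t 18.3 pos [0.4943 0.2078 0.1036] rot [-179.95    2.23 -175.77] F [ 1.4  1.3 -2.1] op 0.034 gf 111.1
travel mm [-0.3 -0.1  0.1] twist [-0.0008 -0.0047  0.0006]
[ 0.201766   -0.50574277  0.11444641]
ee_pos: [0.4943, 0.2078, 0.1034]
--
wrist_force: [2.3, 0.7, -2.2]
coupler now [0.6167 0.2158 0.1119] bar_mid [0.5016 0.2073 0.1194] foot [0.3913 0.1991 0.005 ]
t 18.55 pos [0.4943 0.2078 0.1034] rot [-179.95    2.24 -175.77] F [ 2.3  0.7 -2.2] op 0.0341 gf 111.1
travel mm [-0.4 -0.1 -0.1] twist [-0.0008 -0.0044  0.0006]
[ 0.22262458 -0.5590195   0.13085743]
```

```bash
python3 -m crank '[{"gripper":30,"travel":[-0.3,0.1,0.2],"twist":[0,0,0]},{"gripper":30,"travel":[0,0,0.3],"twist":[0,0,0]},{"gripper":30,"travel":[0,0,0],"twist":[0,0,0]}]'| grep -A0 -E "wrist|pos"
python3 -c "
from h import *
goalc([.617,.2157,.1126],-175.8,.0435)
print(bot.get_obs()['torque'])"
python3 -m crank '[{"gripper":30,"travel":[0,0,0.5],"twist":[0,0,0]},{"gripper":30,"travel":[0,0,0],"twist":[0,0,0]}]'| grep -A0 -E "wrist|pos"
python3 -c "
from h import *
goalc([.617,.2157,.1126],-175.8,.0435)
print(bot.get_obs()['torque'])"
```

```text
ee_pos: [0.4943, 0.2078, 0.1029]
--
wrist_force: [-1.6, 0.7, -0.8]
coupler now [0.6168 0.2159 0.1113] bar_mid [0.5017 0.2074 0.1189] foot [0.3913 0.1991 0.0045]
t 18.925 pos [0.4943 0.2078 0.1029] rot [-179.94    2.21 -175.77] F [-1.6  0.7 -0.8] op 0.0341 gf 111.2
travel mm [-0.3 -0.1 -0.7] twist [-0.001  -0.005   0.0005]
[ 0.15922315 -0.36353046  0.04200459]
ee_pos: [0.4944, 0.2078, 0.1024]
--
wrist_force: [-0.8, 0.5, 0.0]
coupler now [0.6168 0.2159 0.1109] bar_mid [0.5018 0.2074 0.1184] foot [0.3914 0.1991 0.0041]
t 19.175 pos [0.4944 0.2078 0.1024] rot [-179.95    2.22 -175.77] F [-0.8  0.5  0. ] op 0.034 gf 111.3
travel mm [-0.3 -0.1 -1.1] twist [-0.0009 -0.0048  0.0005]
[ 0.09646092 -0.24698443  0.02366203]
```

Run:
```python
from h import *
s=bot.camera('side')[:,:,::-1]
cr=lambda im,x,y,w,h,k: cv2.resize(im[y:y+h,x:x+w],(w*k,h*k),interpolation=cv2.INTER_CUBIC)
cv2.imwrite('pics/v2.png',cr(s,205,235,160,100,5))
o=bot.get_obs();A=R.from_euler("xyz",o["tcp_rot"],degrees=True)
for n,p in dict(top=[0,0,-.023],hole=[.23,0,-.020],barendtop=[.248,.018,-.020],barendlow=[.248,.018,-.004],foot=[.23,.045,.098],tip0=[.075,0,-.061]).items():
    print(n,proj("side",A.apply(c0+p)+o["ee_pos"]))
print("balltop",proj("side",[.618,.2157,.1126]))
```

```text
top [[228.59632964 269.26156397]]
hole [[336.95725509 269.37333693]]
barendtop [[346.8512645  275.90784622]]
barendlow [[345.58588722 280.74972705]]
foot [[332.38264633 319.32477845]]
tip0 [[265.10958404 256.74662512]]
balltop [[228.2818715  275.75190791]]
```

View pics/v2.png

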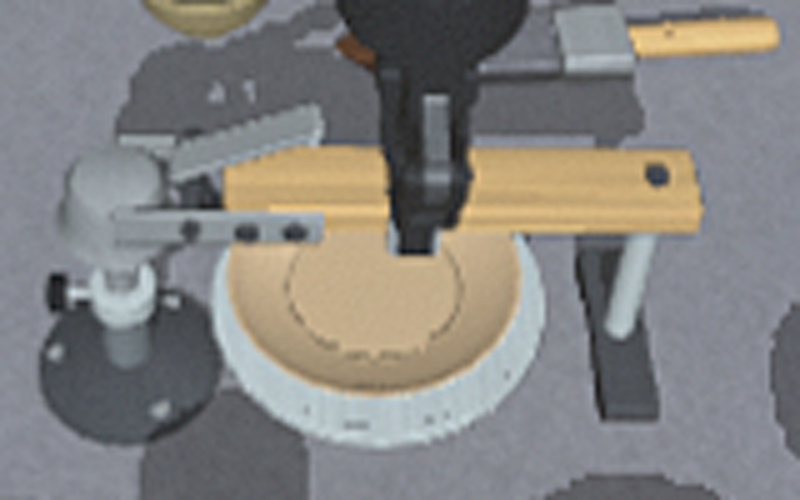

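The side view shows the socket over the ball and the foot a little off the bench. Hole at (336,270) and foot end at (331,318.6) match the model to about 1 px. I keep feeling downward.

```bash
for i in 1; do python3 -m crank '[{"gripper":30,"travel":[0,0,0.5],"twist":[0,0,0]},{"gripper":30,"travel":[0,0,0],"twist":[0,0,0]},{"gripper":30,"travel":[0,0,0],"twist":[0,0,0]}]'| grep -A0 -E "wrist|pos"; done
python3 -c "
from h import *
goalc([.617,.2157,.1126],-175.8,.0435)
print(bot.get_obs()['torque'])"
python3 -m crank '[{"gripper":30,"travel":[0,0,0.5],"twist":[0,0,0]},{"gripper":30,"travel":[0,0,0],"twist":[0,0,0]}]'| grep -A0 -E "wrist|pos"
python3 -c "
from h import *
goalc([.617,.2157,.1126],-175.8,.0435)
print(bot.get_obs()['torque'])"
```

```text
ee_pos: [0.4945, 0.2079, 0.1019]
--
wrist_force: [-2.1, -1.1, 0.6]
coupler now [0.6169 0.2159 0.1104] bar_mid [0.5018 0.2074 0.1179] foot [0.3915 0.1991 0.0036]
t 19.6 pos [0.4945 0.2079 0.1019] rot [-179.95    2.22 -175.77] F [-2.1 -1.1  0.6] op 0.0341 gf 111.4
travel mm [-0.2 -0.2 -1.6] twist [-0.0009 -0.0048  0.0006]
[ 0.08502852 -0.29513388 -0.01191534]
ee_pos: [0.4945, 0.2079, 0.1015]
--
wrist_force: [-2.7, 0.7, 1.4]
coupler now [0.6169 0.2159 0.11  ] bar_mid [0.5019 0.2074 0.1175] foot [0.3915 0.1992 0.0031]
t 19.85 pos [0.4945 0.2079 0.1015] rot [-179.95    2.23 -175.77] F [-2.7  0.7  1.4] op 0.0344 gf 111.8
travel mm [-0.2 -0.2 -2. ] twist [-0.0009 -0.0046  0.0006]
[ 0.04233621 -0.25040028  0.02909202]
```

The force barely grows as I go down, so the bar is pivoting in the pads with the socket already bearing. I release gently and look.

```bash
python3 -m crank '[{"gripper":36,"travel":[0,0,0],"twist":[0,0,0]},{"gripper":37,"travel":[0,0,0],"twist":[0,0,0]},{"gripper":39,"travel":[0,0,0],"twist":[0,0,0]},{"gripper":42,"travel":[0,0,0],"twist":[0,0,0]},{"gripper":50,"travel":[0,0,0],"twist":[0,0,0]},{"gripper":62,"travel":[0,0,0],"twist":[0,0,0]},{"gripper":62,"travel":[0,0,0],"twist":[0,0,0]}]' 20
python3 -m crank '[{"gripper":62,"travel":[1.5,0,-20],"twist":[0,0,0]},{"gripper":62,"travel":[1.5,0,-30],"twist":[0,0,0]},{"gripper":62,"travel":[1,0,-30],"twist":[0,0,0]},{"gripper":20,"travel":[0,0,-20],"twist":[0,0.039,0]},{"gripper":0,"travel":[0,0,0],"twist":[0,0,0]},{"gripper":0,"travel":[0,0,0],"twist":[0,0,0]}]'
python3 - <<'E'
from h import *
s=bot.camera('side')[:,:,::-1]
cr=lambda im,x,y,w,h,k: cv2.resize(im[y:y+h,x:x+w],(w*k,h*k),interpolation=cv2.INTER_CUBIC)
cv2.imwrite('pics/v3.png',cr(s,205,235,160,100,5))
goal([.5,.2,.2],[180,0,-175.8])
E
```

```text
time: 20.72
ee_pos: [0.4945, 0.2079, 0.1014]
tcp_rot: [-179.9, 2.2, -175.8]
wrist_force: [0.2, 0.4, -0.3]
opening: 0.0619
grasp_force: 0.0
time: 21.48
ee_pos: [0.4865, 0.2073, 0.2]
tcp_rot: [-179.9, -0.0, -175.8]
wrist_force: [-0.4, -0.2, -0.4]
opening: 0.0075
grasp_force: 0.0
t 21.525 pos [0.4863 0.2072 0.1999] rot [-1.7991e+02 -7.0000e-02 -1.7577e+02] F [-0.1 -0.1 -0.6] op 0.0005 gf 0.0
travel mm [-13.1  -8.2  -0.1] twist [-0.0015 -0.0013  0.0005]
```

View pics/v3.png

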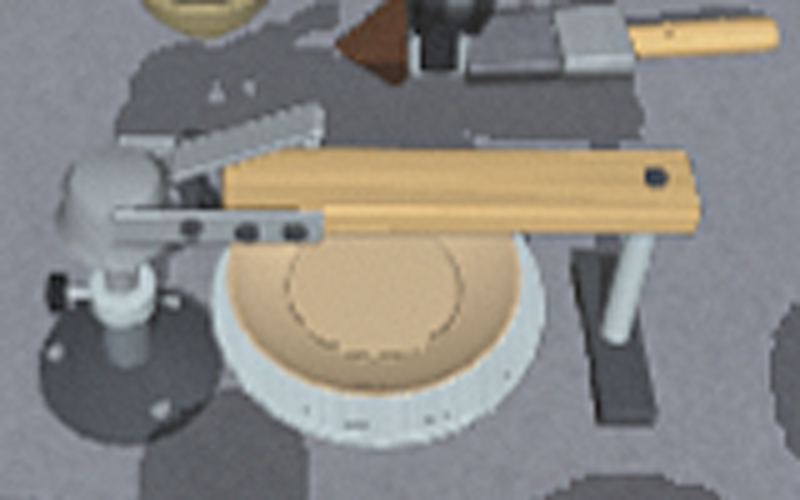

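The socket is unchanged, the foot has settled about 2 mm onto the bench (424 px against 418), and the lever is still up with its tip at (320,120). Next I press the lever with shut fingers, tool tilted with the bar.

```bash
python3 -c "
from h import *
goalc([.617,.2158,.1126],-175.8,.0635,np.array([-.082,0,.072]))"
```

```text
coupler now [0.568  0.2131 0.1278] bar_mid [0.4533 0.2047 0.1399] foot [0.3385 0.196  0.0301]
t 21.525 pos [0.4863 0.2072 0.1999] rot [-1.7991e+02 -7.0000e-02 -1.7577e+02] F [-0.1 -0.1 -0.6] op 0.0005 gf 0.0
travel mm [-44.6  -1.   20.6] twist [-0.0015 -0.0648  0.0006]
```

```bash
python3 -m crank '[{"gripper":0,"travel":[-15,-0.5,0],"twist":[0,-0.032,0]},{"gripper":0,"travel":[-15,-0.5,0],"twist":[0,-0.033,0]},{"gripper":0,"travel":[-14,0,7],"twist":[0,0,0]},{"gripper":0,"travel":[0,0,7],"twist":[0,0,0]},{"gripper":0,"travel":[0,0,4],"twist":[0,0,0]},{"gripper":0,"travel":[0,0,0],"twist":[0,0,0]},{"gripper":0,"travel":[0,0,0],"twist":[0,0,0]}]' 60
python3 - <<'E'
from h import *
goalc([.617,.2158,.1126],-175.8,.0635,np.array([-.082,0,.032]))
s=bot.camera('side')[:,:,::-1]
cr=lambda im,x,y,w,h,k: cv2.resize(im[y:y+h,x:x+w],(w*k,h*k),interpolation=cv2.INTER_CUBIC)
cv2.imwrite('pics/v4.png',cr(s,205,225,120,90,6))
E
```

```text
time: 22.4
ee_pos: [0.5316, 0.2097, 0.1848]
tcp_rot: [-180.0, 3.7, -175.8]
wrist_force: [-0.6, -0.1, -0.8]
opening: -0.0002
grasp_force: 0.0
coupler now [0.6153 0.2159 0.1582] bar_mid [0.5001 0.2074 0.1627] foot [0.3928 0.1993 0.0455]
t 22.4 pos [0.5316 0.2097 0.1848] rot [-179.95    3.72 -175.76] F [-0.6 -0.1 -0.8] op -0.0002 gf 0.0
travel mm [ 1.2 -0.2 45.5] twist [-0.0008  0.0014  0.0007]
```

View pics/v4.png

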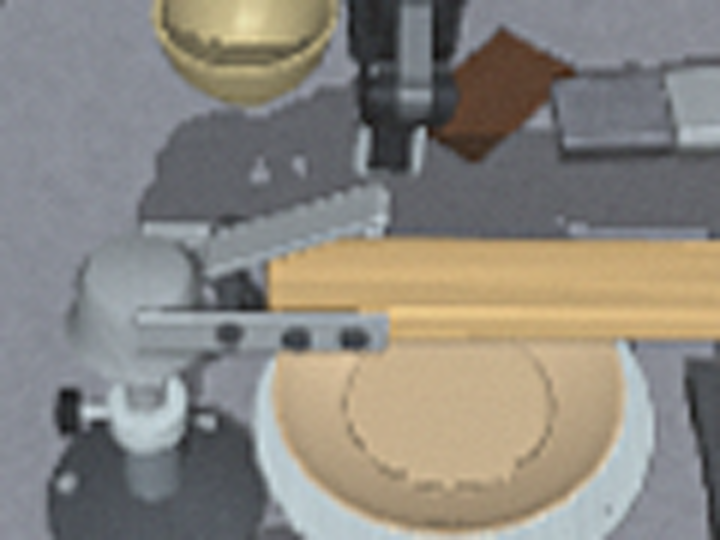

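The shut fingertips, at (390,170), are just above the lever's free end at (375,195). Pressing down.

```bash
python3 -m crank '[{"gripper":0,"travel":[1,0,6],"twist":[0,0,0]},{"gripper":0,"travel":[0,0,6],"twist":[0,0,0]},{"gripper":0,"travel":[0,0,2],"twist":[0,0,0]},{"gripper":0,"travel":[0,0,2],"twist":[0,0,0]},{"gripper":0,"travel":[0,0,2],"twist":[0,0,0]}]'|grep -E "pos|wrist"
python3 -m crank '[{"gripper":0,"travel":[0,0,2],"twist":[0,0,0]},{"gripper":0,"travel":[0,0,2],"twist":[0,0,0]},{"gripper":0,"travel":[0,0,2],"twist":[0,0,0]}]'|grep -E "pos|wrist"
python3 -c "
from h import *
goalc([.617,.2158,.1126],-175.8,.0635,np.array([-.082,0,.032]))"
```

```text
ee_pos: [0.532, 0.2097, 0.1665]
wrist_force: [0.4, 0.1, -0.1]
ee_pos: [0.5317, 0.2098, 0.1613]
wrist_force: [-6.3, -0.5, 6.4]
coupler now [0.6154 0.216  0.1347] bar_mid [0.5002 0.2074 0.1393] foot [0.3928 0.1994 0.0221]
t 23.45 pos [0.5317 0.2098 0.1613] rot [-179.97    3.69 -175.75] F [-6.3 -0.5  6.4] op -0.0001 gf 3.7
travel mm [-0.2 -0.2 22.1] twist [-0.0004  0.0009  0.0008]
```

```bash
python3 -m crank '[{"gripper":0,"travel":[2,0,2],"twist":[0,0,0]},{"gripper":0,"travel":[1.5,0,2],"twist":[0,0,0]}]'|grep -E "pos|wrist"
python3 -m crank '[{"gripper":0,"travel":[1.5,0,2],"twist":[0,0,0]},{"gripper":0,"travel":[1,0,2],"twist":[0,0,0]}]'|grep -E "pos|wrist"
python3 -m crank '[{"gripper":0,"travel":[1,0,2],"twist":[0,0,0]},{"gripper":0,"travel":[1,0,2],"twist":[0,0,0]}]'|grep -E "pos|wrist"
python3 -c "
from h import *
goalc([.617,.2158,.1126],-175.8,.0635,np.array([-.082,0,.032]))"
```

```text
ee_pos: [0.529, 0.2095, 0.1567]
wrist_force: [-2.5, -0.4, 3.2]
ee_pos: [0.5268, 0.2093, 0.1521]
wrist_force: [-0.8, 0.3, 2.9]
ee_pos: [0.5251, 0.2092, 0.1479]
wrist_force: [-1.0, 0.4, 2.0]
coupler now [0.6088 0.2153 0.1212] bar_mid [0.4936 0.2068 0.1258] foot [0.3863 0.1988 0.0086]
t 24.2 pos [0.5251 0.2092 0.1479] rot [-179.95    3.71 -175.76] F [-1.   0.4  2. ] op 0.0003 gf 1.5
travel mm [-7.7 -0.1  9. ] twist [-0.0009  0.0013  0.0006]
```

```bash
python3 -m crank '[{"gripper":0,"travel":[0.5,0,2],"twist":[0,0,0]},{"gripper":0,"travel":[0.3,0,2],"twist":[0,0,0]}]'|grep -E "pos|wrist"
python3 -m crank '[{"gripper":0,"travel":[0,0,2],"twist":[0,0,0]},{"gripper":0,"travel":[0,0,1],"twist":[0,0,0]}]'|grep -E "pos|wrist"
python3 -m crank '[{"gripper":0,"travel":[0,0,0.8],"twist":[0,0,0]},{"gripper":0,"travel":[0,0,0],"twist":[0,0,0]}]'|grep -E "pos|wrist"
python3 -c "
from h import *
goalc([.617,.2158,.1126],-175.8,.0635,np.array([-.082,0,.032]))"
```

```text
ee_pos: [0.5243, 0.2091, 0.1438]
wrist_force: [-3.7, 0.7, 2.7]
ee_pos: [0.5246, 0.2091, 0.1408]
wrist_force: [-2.3, -1.0, 3.1]
ee_pos: [0.5249, 0.2091, 0.1401]
wrist_force: [-1.2, 0.3, 1.8]
coupler now [0.6086 0.2152 0.1135] bar_mid [0.4934 0.2067 0.118 ] foot [0.386  0.1987 0.0008]
t 24.95 pos [0.5249 0.2091 0.1401] rot [-179.94    3.71 -175.77] F [-1.2  0.3  1.8] op -0.0003 gf 0.8
travel mm [-8.4 -0.1  1.3] twist [-0.001   0.0013  0.0005]
```

```bash
python3 -m crank '[{"gripper":0,"travel":[0,0,1],"twist":[0,0,0]},{"gripper":0,"travel":[0,0,0],"twist":[0,0,0]}]'|grep -E "pos|wrist"
python3 -m crank '[{"gripper":0,"travel":[0,0,0.7],"twist":[0,0,0]},{"gripper":0,"travel":[0,0,0],"twist":[0,0,0]}]'|grep -E "pos|wrist"
python3 -m crank '[{"gripper":0,"travel":[0,0,0.7],"twist":[0,0,0]},{"gripper":0,"travel":[0,0,0],"twist":[0,0,0]}]'|grep -E "pos|wrist"
```

```text
ee_pos: [0.5249, 0.2091, 0.1393]
wrist_force: [-2.6, -0.1, 3.4]
ee_pos: [0.5249, 0.2091, 0.1391]
wrist_force: [-4.3, -1.1, 8.6]
ee_pos: [0.525, 0.2092, 0.139]
wrist_force: [-5.6, -0.2, 11.7]
```

```bash
python3 -m crank '[{"gripper":0,"travel":[0,0,0.6],"twist":[0,0,0]},{"gripper":0,"travel":[0,0,0],"twist":[0,0,0]},{"gripper":0,"travel":[0,0,0],"twist":[0,0,0]}]'|grep -E "pos|wrist"
python3 -m crank '[{"gripper":0,"travel":[0,0,-5],"twist":[0,0,0]},{"gripper":0,"travel":[0,0,-20],"twist":[0,0,0]},{"gripper":0,"travel":[0,0,-35],"twist":[0,0,0]},{"gripper":0,"travel":[20,0,-35],"twist":[0,0,0]},{"gripper":0,"travel":[20,0,0],"twist":[0,0,0]},{"gripper":0,"travel":[0,0,0],"twist":[0,0,0]},{"gripper":0,"travel":[0,0,0],"twist":[0,0,0]},{"gripper":0,"travel":[0,0,0],"twist":[0,0,0]}]'
python3 - <<'E'
from h import *
s=bot.camera('side')[:,:,::-1]
cr=lambda im,x,y,w,h,k: cv2.resize(im[y:y+h,x:x+w],(w*k,h*k),interpolation=cv2.INTER_CUBIC)
cv2.imwrite('pics/v5.png',cr(s,205,235,160,100,5))
E
```

```text
ee_pos: [0.525, 0.2092, 0.1389]
wrist_force: [-7.3, -2.3, 14.3]
time: 27.08
ee_pos: [0.4795, 0.2058, 0.2287]
tcp_rot: [-179.9, 3.7, -175.8]
wrist_force: [-0.1, 0.6, -0.7]
opening: -0.0003
grasp_force: 0.0
```

View pics/v5.png

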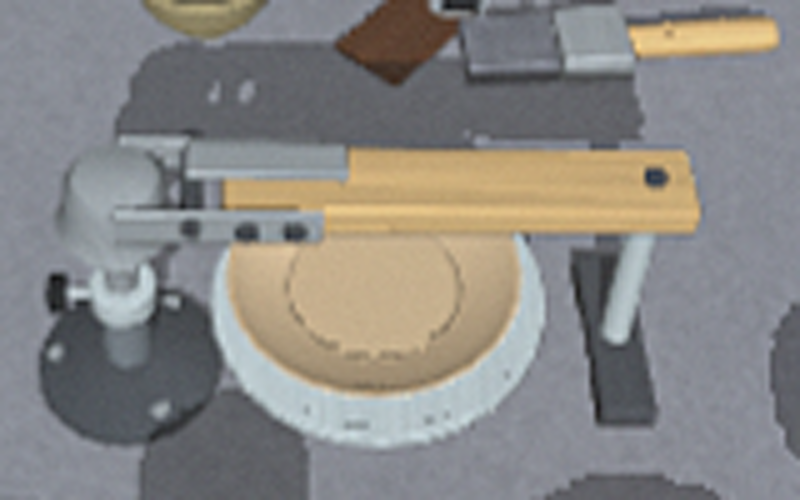

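The lever lies flat over the bar, with its end at (347,160). The foot is on the bench at (630,424), the socket is unmoved on the ball, and the gripper is clear.

```bash
python3 -c "
from workcell import bot
print(bot.job_done())"
```

```text
the job is handed in; nothing more can be done
None
```

The bridge is seated on the ball with its foot on the bench and the latch pressed fully shut; I handed the job in at about 27 s, and no verdict came back.

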